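Hang the cable tester on the hook stand

ROBOT

A 6-joint arm with a two-finger parallel gripper is mounted at the origin on the work surface. World frame = base frame: x ahead of the robot, y to its left, z up, the work surface at z = 0. Lengths are in mm, angles in rad, forces in N, time in s.
With the tool pointing down it reaches from about 350 to 875 mm from the base axis. Payload 4.2 kg.
Tool frame: the origin (TCP) lies at the very end of the fingers, on their centre line; the grasp point (between the pads) lies arm.grip_point_offset behind it (arm.grip_point_offset is the distance from the TCP to the grasp point, in mm); z points along the fingers, y is the line along which they close (so a half turn about z gives the same grasp; the last joint's range is limited). The gripper opens to 85 mm and grips with 20 to 120 N. Pads are 22 mm wide; open, the fingers measure 114 mm over their backs; the gripper's body (76 mm by 85 mm) begins 54 mm behind the grasp point. The pads swing forward as they close: fully open they stand 13 mm farther back than shut.
Start: joints at [1.389, 0.385, 0.008, 0, -1.194, -0.259], TCP at [266.631, 565.25, 231.312] pointing down, gripper open.
Joint ranges: [-3.14, 3.14], [-1.21, 2.06], [-1.07, 1.41], [-3.16, 2.05], [-2.99, -0.16], [-3.1, 3.1]. Speed limits (rad/s): [2.79, 2.79, 3.14, 3.14, 3.14, 3.14].

INTERFACE

Orientations are given as a unit quaternion [x, y, z, w].
In Python, from bench import arm, cams, ticket gives the robot as it stands.
- The arm moves only by the tool servo_tool, never from a script. Its argument "commands" is a list that holds one entry, the list of rows, each a list of 7 numbers: the closure in counts, from 0 (fully open) to 255 (shut), then the shift along the tool's x, y, z in m, then the turn, a rotation vector about the tool's x, y, z in degrees. In form: [[[grip, x, y, z, ax, ay, az], ...]]. A call has 1 to 10 rows; each row shifts and turns the commanded pose from where the row before left it, along the tool's axes as they then stand; what a row does not reach is not made up. A row lasts 1/12 s, in which the tool goes at most 41.7 mm and 7.16 degrees, less where a joint would pass 70% of its speed; a pose out of reach is approached as far as the arm can. A call with a gripper value outside its range is refused whole. The fingers move at their own pace and stop on an object; the grip force is fixed at half the most. Time passes only in rows, so rows that do not move let the fingers close. It gives the time, the measured TCP pose, the force, the opening and the grip force at its end, in the units of the state.
- arm.read_state(): the state, without advancing time (a new reading comes with each control period).
- cams.get_image(name): name is "scene" or "side" or "wrist"; returns a dict with "frame" (480x640x3 uint8, blue, green, red), "K" (3x3 intrinsics, pixels), "T" (4x4, takes a point from camera to world coordinates). Camera axes: x right, y up, looking along -z (the intrinsics and any distortion apply to the point x, -y, -z); pixel columns grow to the right and rows downward; lengths in mm; the calibration is good to about 2 mm. A picture is of the moment at which its call begins. There is no depth.
- ticket.job_done(): hands the job in; it is judged then, once.
The state is a dict: "clock": time; "joints": joint angles; "joint_vel": joint speeds; "joint_efforts": joint torques, N m; "position": TCP position; "ee_rot": TCP orientation; "contact_force": force on the tool from outside, world axes, zero at the start; "wrist_torque": the same for the moment, N m; "gripper_width": finger opening in mm; "grasp_force": force on a finger pad.
Only numpy, scipy, OpenCV 4.12 (cv2) and the standard library are available. Lean on these libraries where they do the work, as an engineer would, in place of code of your own. Each camera call takes 0.05 s, during which the arm holds its last target. There are 200 camera calls.

TASK

The network cable tester, the box with the carrying handle, stands hemmed in between the two mini PCs, with room for a gripper only at the middle of the handle: lift it out, stand it upright on the table in the clear, well away from the PCs, and let go of it. Then take the handle again nearer one end, so that its middle is free, and hang the tester by the middle of the handle on the stand's hook, level and still. Leave everything else on the table where it is.

Things in the scene. Friction and masses are not known exactly. Their poses are not given: they have to be found in the camera images.
- tester: Cable tester, loose, 0.3-0.65 kg: blue box 56 (x) by 112 (y) by 60 mm high with black ends, screen on -x, and a fixed upright D handle in the plane x = 0: round grip bar 10 mm thick along y, centre line 115 mm above the origin, on posts 10 mm thick at y = -50 and +50 mm. Open loop under the bar 90 mm wide, from 60 to 110 mm up. Mass centred. Origin: centre of underside, z up; it stands stably on it.
- handle_mid (a point): The middle of the tester's grip bar, on its centre line, 115 mm above the tester's underside; axes as the tester's.
- pcs: Two fixed upright black mini PCs side by side, each 180 (x) by 55 (y) by 195 mm high, with a gap of 128 mm between (y = -64 to 64 mm; outer faces y = -119 and 119 mm), open at front, back and top. The tester starts standing on the table in the gap, its bar along y, about 8 mm free at either side. Origin: on the table, centre of the gap.
- stand: Fixed steel hook stand: foot 124 mm across, 12 high; post 14 mm thick, 174 high; one hook, a round bar 8 mm thick running level from the post to its own -x, centre line 170 mm above the table, until 92 mm from the post's axis, then turned up to a tip whose top is 190 mm above the table, ending 108 mm from the axis. Nothing is higher. Origin: on the table, on the post's axis; z up.
- hook_seat (a point): Top of the level part of the hook, 55 mm out from the post's axis, 174 mm above the table: where the tester's grip bar should lie, crossing the hook (bar centre 5 mm above it). Axes as the stand's: the hook points to -x.
- bottle: Bystander: upright drink bottle, 66 mm across, 200 mm high. Origin: centre of the underside.
- mug: Bystander: white mug, 80 mm across, 88 mm high, its handle reaching about 70 mm from its axis towards its +y. Origin: centre of the underside.
- switchbox: Bystander: small flat box with a row of sockets, 65 (x) by 100 (y) by 26 mm high. Origin: centre of the underside.
- notepad: Bystander: paper pad, 75 (x) by 105 (y) by 16 mm high. Origin: centre of the underside.
- pliers: Bystander: pliers lying flat, 45 (x) by 155 (y) by 15 mm high. Origin: near their middle, underneath.
- handheld: Bystander: flat hand-held meter without any handle, 75 (x) by 155 (y) by 38 mm high, lying on its back. Origin: centre of the underside.
Not all that is in view belongs to the job. Leave any red look-alike of the tester alone. What is shaped like the stand but turquoise is not meant.

How it is judged (in metres and radians):
On the way:
1. the tester stands upright on the table, its middle more than 130 mm from the middle of the gap between the PCs, let go and at rest (horizontal distance between tester and pcs above 0.13 m and height (world z) of tester below 0.005 m and angle between tester's own z axis and vertical below 0.06 rad and contact force between the fingers and tester below 0.1 N and linear speed of tester below 0.03 m/s and angular speed of tester below 0.3 rad/s), for 0.2 s.
At the end, for the whole second after the job is handed in: The tester hangs from the stand's hook by its grip bar, clear of the table (underside 50 to 80 mm up), the middle of the bar within 20 mm of the hook sideways, the tester's middle 30 to 92 mm out from the post, upright within 0.17 rad, at rest and released (x of tester in the frame of stand between -0.092 and -0.03 m and y of handle_mid in the frame of stand between -0.02 and 0.02 m and height (world z) of tester between 0.05 and 0.08 m and angle between tester's own z axis and vertical below 0.17 rad and contact force between tester and stand above 1.5 N and linear speed of tester below 0.03 m/s and angular speed of tester below 0.3 rad/s); the robot touches nothing.
It fails at once if the bottle or mug is moved more than 30 mm or tipped over (distance of any of bottle, mug from where it was at the start of the episode above 0.03 m or angle between any of bottle, mug's own z axis and vertical above 0.5 rad).
It fails at once if the small socket box, notepad, pliers or hand-held meter is moved more than 30 mm (distance of any of switchbox, notepad, pliers, handheld from where it was at the start of the episode above 0.03 m).
It also fails if it takes over 64 s, if anything falls off the work surface, if the arm or the gripper's body presses on something with over 40 N, if the wrist force passes 120 N, or if a joint passes its speed limit or range.

## Working session

There is one attempt and no reset: what is moved stays moved. The work goes in short steps, Python scripts to look and compute and a tool call to move; the robot and the scene stay as the last step left them, time stands still between calls to the robot, and variables do not carry over. Pictures are saved under pics/ and viewed, at most 13 in all, crops included, and the job is handed in when it is done.

Besides the shell and the picture viewer there is one more tool, called after "Emit:" as a command line: name --argument value ..., lists and objects as JSON in quotes. servo_tool: Moves the arm, as the interface text tells. Its arguments: {"type":"object","properties":{"commands":{"type":"array","items":{"type":"array","items":{"type":"array","items":{"type":"number"}}}}},"required":["commands"]}

```bash
ls; mkdir -p pics; cat > h.py <<'E'
import numpy as np,cv2
from bench import arm,cams,ticket
def grab(n):
    d=cams.get_image(n); return d['frame'],np.array(d['K']),np.array(d['T']),d
def ray(K,T,u,v):
    c=np.array([(u-K[0,2])/K[0,0],-(v-K[1,2])/K[1,1],-1.0])
    return T[:3,3],T[:3,:3]@c
def onz(K,T,u,v,z):
    o,d=ray(K,T,u,v); return o+d*(z-o[2])/d[2]
def proj(K,T,p):
    c=T[:3,:3].T@(np.array(p,float)-T[:3,3]); return K[0,2]+K[0,0]*c[0]/-c[2],K[1,2]+K[1,1]*-c[1]/-c[2]
E
python3 - <<'E'
from h import *
for n in("scene","side"):
    f,K,T,d=grab(n); cv2.imwrite(f'pics/{n}0.png',f); np.savez(f'{n}0.npz',f=f,K=K,T=T); print(n,d.keys(),K.round(1).tolist(),T.round(3).tolist())
s=arm.read_state(); print(s, arm.grip_point_offset)
E
```

```text
pics
scene dict_keys(['frame', 'K', 'T']) [[541.3, 0.0, 325.6], [0.0, 541.3, 246.3], [0.0, 0.0, 1.0]] [[0.575, -0.503, 0.645, 1584.844], [0.818, 0.348, -0.458, -763.265], [0.006, 0.791, 0.612, 1151.625], [0.0, 0.0, 0.0, 1.0]]
side dict_keys(['frame', 'K', 'T']) [[449.1, 0.0, 317.3], [0.0, 449.1, 241.8], [0.0, 0.0, 1.0]] [[0.996, 0.06, -0.062, 410.585], [-0.086, 0.716, -0.693, -942.423], [0.003, 0.696, 0.718, 1070.862], [0.0, 0.0, 0.0, 1.0]]
{'clock': 0.1, 'joints': array([ 1.38856903e+00,  3.85450507e-01,  6.78116962e-03, -4.28994047e-04,
       -1.19400795e+00, -2.58608778e-01]), 'joint_vel': array([-0.00050753, -0.00395175,  0.00269267,  0.0023433 , -0.00140397,
       -0.00110917]), 'joint_efforts': array([-1.00229630e-03, -3.93319273e+01,  1.88928956e+01,  4.19794902e+00,
       -2.59515706e-03,  8.24234121e-06]), 'position': array([266.44416619, 564.78884734, 230.35677749]), 'ee_rot': array([ 9.75788386e-01, -2.18714660e-01, -1.63321671e-04,  9.47407548e-04]), 'contact_force': array([-0.88113278,  0.79550932, -0.22629406]), 'wrist_torque': array([ 0.00619675, -0.00179082,  0.01370747]), 'grasp_force': 0.0, 'gripper_width': 85.0947655126982} 18.700000000000003
```

View pics/scene0.png

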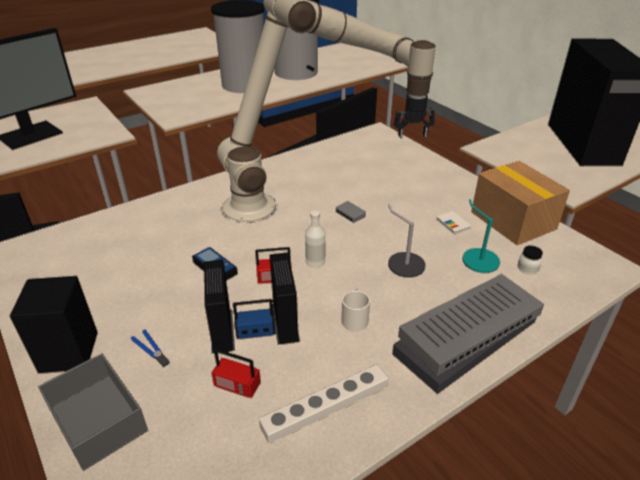

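View pics/side0.png

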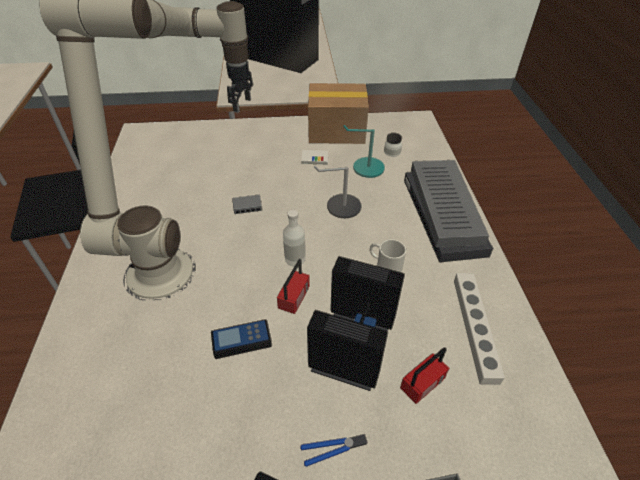

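Scene view: the blue tester is at about (254,322), between black PCs at (218,305) and (284,297). The look-alikes are red boxes at (236,376) and (266,268). The grey stand has its foot at (407,264) and its hook tip at (391,207); the turquoise stand at (482,260) is a decoy. I choose the blue tester and the grey stand, and check both in a close crop.

```bash
python3 - <<'E'
from h import *
a=np.load('scene0.npz')['f'];b=np.load('side0.npz')['f']
R=lambda f,x,y,w,h:cv2.resize(f[y:y+h,x:x+w],(400,300),interpolation=cv2.INTER_CUBIC)
m=np.vstack([np.hstack([R(a,195,250,120,90),R(a,365,200,100,75)]),np.hstack([R(b,290,240,140,105),R(b,300,155,80,60)])])
cv2.imwrite('pics/crop1.png',m)
E
```

```text
(no output)
```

View pics/crop1.png

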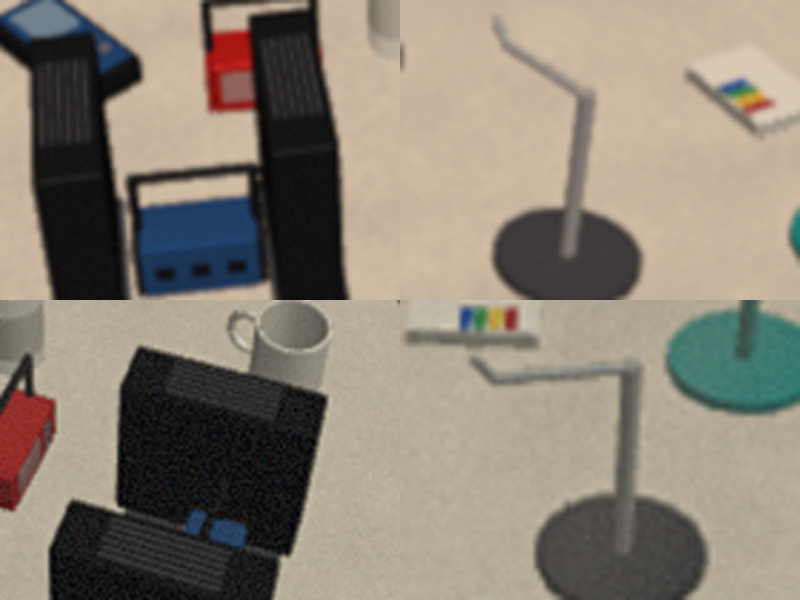

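The crop shows a blue body with a plain black handle between the PCs, and a grey steel stand with a black foot, so both choices hold. In scene pixels, the bar ends are at (234.6,304) and (272,301), the post top at (412,224) and the hook elbow at (392,211).

```bash
python3 - <<'E'
from h import *
A=np.load('scene0.npz');B=np.load('side0.npz');S=(A['K'],A['T']);D=(B['K'],B['T'])
def p(n,c,u,v,z): r=onz(*c,u,v,z); print(n,r.round(1)); return r
l=p('barL',S,234.6,304,115);r=p('barR',S,272.1,301,115);print('mid',(l+r)/2,'ang',np.degrees(np.arctan2(*(r-l)[[1,0]])),np.linalg.norm(r-l))
q=p('pcA',D,338,256.5,195);w=p('pcB',D,403.8,274,195);print(np.degrees(np.arctan2(*(w-q)[[1,0]])),np.linalg.norm(w-q))
for c,t,e,tip,b in((S,(411.75,223.75),(392,211),(389.3,205),(406.75,264.5)),(D,(346.4,168),(319.4,170.6),(315,172-0.5),(345,205))):
    t=p('top',c,*t,174);e=p('elbow',c,*e,170);p('base',c,*b,12);d=e-t;print(np.degrees(np.arctan2(d[1],d[0])),np.linalg.norm(d))
# others for obstacles
for n,c,u,v,z in(('bottle',S,315,262,0),('bottleD',D,294,262,0),('mug',S,355,327,0),('redback',D,293,300,20),('redfront',D,425,383,20),('handheld',D,241,340,30),('switch',D,247,205,20),('notepad',D,316,157,10),('pliers',D,335,450,5),('strip top',D,463,275,20),('kbd',D,445,250,50),('foot turq',D,369,168,6)): p(n,c,u,v,z)
E
```

```text
barL [ 562.2 -341.8  115. ]
barR [ 610.6 -251.2  115. ]
mid [ 586.3883797  -296.52159411  115.        ] ang 61.916837362882426 102.75256749984077
pcA [ 535.6 -156.   195. ]
pcB [ 695.1 -229.5  195. ]
-24.748600619722414 175.63764499502324
top [613.5 256.3 174. ]
elbow [519.9 256.1 170. ]
base [616.7 253.8  12. ]
-179.914873740217 93.75450538662042
top [612.8 252.8 174. ]
elbow [523.1 251.4 170. ]
base [615.8 252.4  12. ]
-179.08310567160578 89.83403795341671
bottle [421.4  20.2   0. ]
bottleD [421.2   7.4   0. ]
mug [734.7 -51.9   0. ]
redback [ 410.8 -156.7   20. ]
redfront [ 726.9 -440.7   20. ]
handheld [ 266.5 -284.1   30. ]
switch [268.9 272.1  20. ]
notepad [537.4 554.2  10. ]
pliers [ 485.7 -576.2    5. ]
strip top [ 930.7 -106.    20. ]
kbd [891.4 -26.4  50. ]
foot turq [739.1 469.4   6. ]
```

Emit:
servo_tool --commands '[[[0,0,0,-0.01,0,0,7],[0,0,0,-0.01,0,0,7],[0,0,0,-0.01,0,0,7],[0,0,0,-0.01,0,0,7],[0,0,0,-0.01,0,0,7],[0,0,0,-0.01,0,0,7],[0,0,0,-0.01,0,0,7],[0,0,0,-0.01,0,0,7],[0,0,0,-0.01,0,0,7],[0,0,0,-0.01,0,0,7]]]'

```text
clock: 0.93
position: [266.5, 565.0, 331.1]
ee_rot: [-0.672, 0.741, -0.0, -0.001]
contact_force: [1.0, 0.3, -0.8]
gripper_width: 85.4
grasp_force: 0.0
```

Emit:
servo_tool --commands '[[[0,0,0,0,0,0,7],[0,0,0,0,0,0,7],[0,0,0,0,0,0,7],[0,0.015,-0.016,0,0,0,0],[0,0.026,-0.028,0,0,0,0],[0,0.026,-0.028,0,0,0,0],[0,0.026,-0.028,0,0,0,0],[0,0.026,-0.028,0,0,0,0],[0,0.026,-0.028,0,0,0,0],[0,0.026,-0.028,0,0,0,0]]]'

```text
clock: 1.77
position: [356.0, 328.5, 331.0]
ee_rot: [-0.528, 0.849, -0.0, -0.0]
contact_force: [1.8, 0.7, 0.3]
gripper_width: 85.6
grasp_force: 0.0
```

Emit:
servo_tool --commands '[[[0,0.026,-0.028,0,0,0,0],[0,0.026,-0.028,0,0,0,0],[0,0.026,-0.028,0,0,0,0],[0,0.026,-0.028,0,0,0,0],[0,0.026,-0.028,0,0,0,0],[0,0.026,-0.028,0,0,0,0],[0,0.026,-0.028,0,0,0,0],[0,0.026,-0.028,0,0,0,0],[0,0.026,-0.028,0,0,0,0],[0,0.026,-0.028,0,0,0,0]]]'

```text
clock: 2.6
position: [492.1, -28.5, 331.1]
ee_rot: [-0.528, 0.849, 0.0, -0.0]
contact_force: [0.6, 1.4, 0.6]
gripper_width: 85.8
grasp_force: 0.0
```

Emit:
servo_tool --commands '[[[0,0.026,-0.028,0,0,0,0],[0,0.026,-0.028,0,0,0,0],[0,0.026,-0.028,0,0,0,0],[0,0.026,-0.028,0,0,0,0],[0,0.026,-0.028,0,0,0,0],[0,0.026,-0.028,0,0,0,0],[0,0.026,-0.028,0,0,0,0],[0,0.01,-0.01,0,0,0,0],[0,0,0,0,0,0,0],[0,0,0,0,0,0,0]]]'

```text
clock: 3.43
position: [591.6, -290.5, 329.7]
ee_rot: [-0.527, 0.85, 0.001, -0.001]
contact_force: [-0.0, 0.6, -0.0]
gripper_width: 85.3
grasp_force: 0.0
```

```bash
cat >> h.py <<'E'
from scipy.spatial.transform import Rotation as Rt
def pose():
    s=arm.read_state(); return np.array(s['position']),Rt.from_quat(s['ee_rot']),s
def delta(target,theta,grasp=False):
    "tool-frame shift (mm) to target TCP, turn about tool z (deg), tilt"
    p,R,s=pose(); M=R.as_matrix(); th=np.degrees(np.arctan2(M[1,0],M[0,0]))
    Rw=Rt.from_matrix(M); tgt=np.column_stack([(np.cos(np.radians(theta)),np.sin(np.radians(theta)),0),(np.sin(np.radians(theta)),-np.cos(np.radians(theta)),0),(0,0,-1)])
    print('t',round(s['clock'],2),'pos',p.round(1),'theta',th.round(2),'shift now-axes',(M.T@(np.array(target)-p)).round(1),'shift after-turn',(tgt.T@(np.array(target)-p)).round(1),'turn',(Rw.inv()*Rt.from_matrix(tgt)).as_rotvec(degrees=True).round(2))
E
python3 - <<'E'
from h import *
f,K,T,d=grab('wrist'); cv2.imwrite('pics/w1.png',f); np.savez('w1.npz',f=f,K=K,T=T); print(K.round(1).tolist(),T.round(3).tolist())
delta((586,-296,300),-116.5); print(pose()[2]['joints'].round(2))
E
```

```text
[[385.5, 0.0, 315.6], [0.0, 385.5, 242.7], [0.0, 0.0, 1.0]] [[-0.896, -0.421, -0.139, 555.639], [0.444, -0.85, -0.285, -362.552], [0.002, -0.317, 0.948, 472.349], [0.0, 0.0, 0.0, 1.0]]
t 3.48 pos [ 591.6 -289.6  330.5] theta -116.27 shift now-axes [ 8.2  2.1 30.5] shift after-turn [ 8.2  2.1 30.5] turn [ 0.1  -0.    0.23]
[-0.21  0.4   0.28 -0.   -1.45 -0.25]
```

View pics/w1.png

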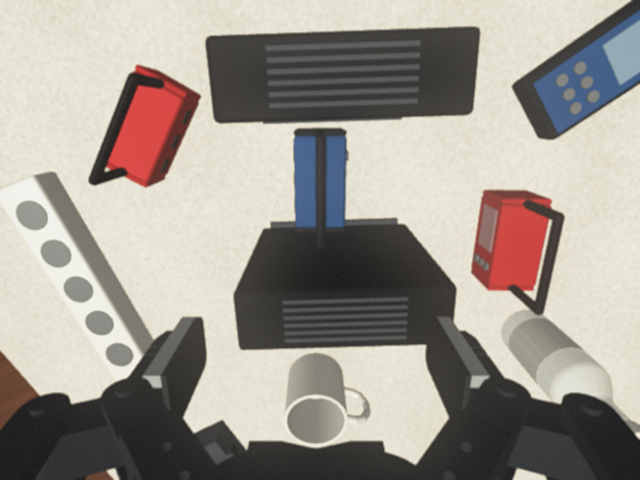

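The wrist view shows the bar at column 320.5, its far end at about (320,131) and its near end hidden by the near PC from about row 245. The far PC's inner top edge runs from (218,122) to (472,112), and the near PC's inner top edge from (265,230) to (405,226).

```bash
python3 - <<'E'
from h import *
a=np.load('w1.npz');f,K,T=a['f'],a['K'],a['T']
p=lambda u,v,z:onz(K,T,u,v,z)
e=p(320,131,117);q=p(321,240,120);print('bar far end',e,'pt',q,'ang',np.degrees(np.arctan2(*(q-e)[[1,0]])))
u=np.array([np.cos(np.radians(63.6)),np.sin(np.radians(63.6)),0]);print('mid',e+55*u)
l,r=p(218,122,195),p(472,112,195);print('far PC inner',l,r,np.degrees(np.arctan2(*(l-r)[[1,0]])),np.linalg.norm(l-r))
l2,r2=p(265,230,195),p(405,226,195);print('near',l2,r2,np.linalg.norm(l2-r2),np.degrees(np.arctan2(*(l2-r2)[[1,0]])))
print('gap mid',(l+r+l2+r2)/4)
# PC outer corners rows for near
E
```

```text
bar far end [ 557.7257097  -347.55687903  117.        ] pt [ 601.21613667 -256.8066043   120.        ] ang 64.39477264176844
mid [ 582.18064455 -298.29273221  117.        ]
far PC inner [ 617.39103515 -387.24554641  195.        ] [ 458.87378735 -316.02682126  195.        ] -24.193458968013946 173.78096748581592
near [ 625.67686379 -305.06872494  195.        ] [ 530.36408458 -261.28102333  195.        ] 104.889888427857 -24.674551909782895
gap mid [ 558.07644272 -317.40552899  195.        ]
```

Emit:
servo_tool --commands '[[[0,0.005,0.002,0.01,0,0,0],[0,0.005,0.001,0.03,0,0,0],[0,0,0,0.03,0,0,0],[0,0,0,0.03,0,0,0],[0,0,0,0.025,0,0,0],[0,0,0,0.025,0,0,0],[0,0,0,0.025,0,0,0],[0,0,0,0.025,0,0,0],[0,0,0,0.018,0,0,0],[0,0,0,0.01,0,0,0]]]'

```text
clock: 4.32
position: [583.4, -295.4, 101.3]
ee_rot: [-0.529, 0.849, 0.002, -0.001]
contact_force: [-0.9, 0.4, -0.1]
gripper_width: 85.2
grasp_force: 0.0
```

```bash
python3 - <<'E'
from h import *
f,K,T,d=grab('wrist'); cv2.imwrite('pics/w2.png',f); np.savez('w2.npz',f=f,K=K,T=T)
delta((584,-297.5,96),-116); print(pose()[2]['contact_force'])
for y in (-50,0,50):
    pass
E
```

```text
t 4.37 pos [ 583.  -295.5  100.2] theta -116.19 shift now-axes [ 1.4 -1.8  4.2] shift after-turn [ 1.4 -1.8  4.2] turn [ 0.32 -0.02 -0.19]
[-1.25644183  0.37016228 -1.94967636]
```

View pics/w2.png

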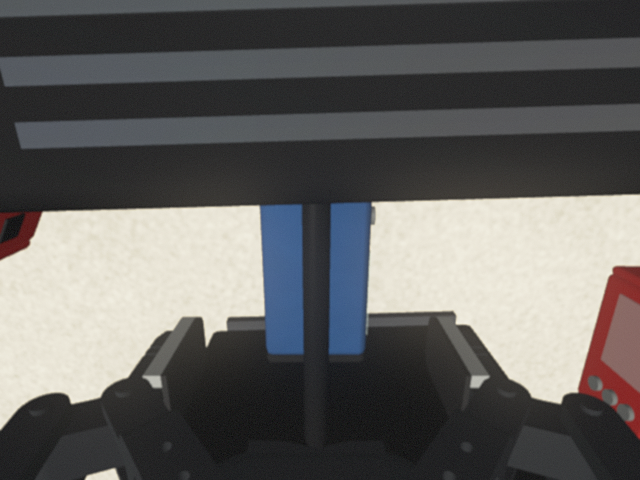

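The bar is at column 316, centred between the fingers (204 and 428). Closing and lifting.

Emit:
servo_tool --commands '[[[0,0.001,-0.001,0.004,0,0,0],[255,0,0,0,0,0,0],[255,0,0,0,0,0,0],[255,0,0,0,0,0,0],[255,0,0,0,0,0,0],[255,0,0,0,0,0,0],[255,0,0,0,0,0,0],[255,0,0,0,0,0,0],[255,0,0,0,0,0,0],[255,0,0,0,0,0,0]]]'

```text
clock: 5.2
position: [585.0, -298.9, 99.8]
ee_rot: [-0.528, 0.849, 0.0, -0.0]
contact_force: [-1.4, 1.3, 4.0]
gripper_width: 7.9
grasp_force: 58.7
```

Emit:
servo_tool --commands '[[[255,0,0,-0.004,0,0,0],[255,0,0,-0.008,0,0,0],[255,0,0,-0.01,0,0,0],[255,0,0,-0.01,0,0,0],[255,0,0,-0.01,0,0,0]]]'

```text
clock: 5.62
position: [585.3, -298.9, 142.1]
ee_rot: [-0.528, 0.849, 0.0, 0.0]
contact_force: [0.3, 0.0, -5.5]
gripper_width: 7.8
grasp_force: 58.4
```

Emit:
servo_tool --commands '[[[255,0,0,-0.015,0,0,0],[255,0,0,-0.02,0,0,0],[255,0,0,-0.02,0,0,0],[255,0,0,-0.02,0,0,0],[255,0,0,-0.02,0,0,0],[255,0,0,-0.02,0,0,0],[255,0,0,-0.02,0,0,0],[255,0,0,-0.02,0,0,0],[255,0,0,-0.02,0,0,0],[255,0,0,-0.015,0,0,0]]]'

```text
clock: 6.45
position: [585.3, -298.9, 334.3]
ee_rot: [-0.528, 0.849, -0.001, 0.001]
contact_force: [-0.1, -0.7, -6.2]
gripper_width: 7.9
grasp_force: 58.6
```

Emit:
servo_tool --commands '[[[255,0,0,0,0,0,0],[255,0,0,0,0,0,-3],[255,0,0,0,0,0,-4],[255,0,0,0,0,0,-4],[255,0,0,0,0,0,-4],[255,0,0,0,0,0,-4],[255,0,0,0,0,0,-4],[255,0,0,0,0,0,-3],[255,0,0,0,0,0,0]]]'

```text
clock: 7.2
position: [584.8, -298.5, 330.2]
ee_rot: [-0.706, 0.708, 0.001, -0.0]
contact_force: [-1.0, 0.2, -6.7]
gripper_width: 7.5
grasp_force: 58.5
```

```bash
python3 - <<'E'
from h import *
delta((590,75,330),-90)
E
```

```text
t 7.2 pos [ 584.8 -298.5  330.2] theta -90.21 shift now-axes [-373.5   -3.8    0.6] shift after-turn [-3.735e+02 -5.200e+00  2.000e-01] turn [ 0.09  0.07 -0.21]
```

Emit:
servo_tool --commands '[[[255,-0.013,0,0,0,0,0],[255,-0.027,-0.001,0,0,0,0],[255,-0.035,-0.001,0,0,0,0],[255,-0.035,-0.001,0,0,0,0],[255,-0.035,-0.001,0,0,0,0],[255,-0.035,0,0,0,0,0],[255,-0.035,0,0,0,0,0],[255,-0.035,0,0,0,0,0],[255,-0.035,0,0,0,0,0],[255,-0.035,0,0,0,0,0]]]'

```text
clock: 8.03
position: [589.7, 23.3, 331.2]
ee_rot: [-0.705, 0.709, 0.0, 0.0]
contact_force: [0.5, 0.5, -6.2]
gripper_width: 8.1
grasp_force: 58.5
```

Emit:
servo_tool --commands '[[[255,-0.03,0,0,0,0,0],[255,-0.015,0,0.01,0,0,0],[255,-0.008,0,0.02,0,0,0],[255,0,0,0.03,0,0,0],[255,0,0,0.03,0,0,0],[255,0,0,0.03,0,0,0],[255,0,0,0.03,0,0,0],[255,0,0,0.025,0,0,0],[255,0,0,0.02,0,0,0],[255,0,0,0.01,0,0,0]]]'

```text
clock: 8.87
position: [588.5, 73.5, 122.6]
ee_rot: [-0.705, 0.709, 0.002, -0.003]
contact_force: [-0.9, -0.3, -6.4]
gripper_width: 7.6
grasp_force: 58.6
```

Emit:
servo_tool --commands '[[[255,0,0,0.006,0,0,0],[255,0,0,0.004,0,0,0],[255,0,0,0,0,0,0],[255,0,0,0,0,0,0]]]'

```text
clock: 9.2
position: [591.7, 74.4, 117.6]
ee_rot: [-0.706, 0.709, -0.001, 0.001]
contact_force: [-0.1, 0.6, -4.8]
gripper_width: 7.4
grasp_force: 58.6
```

Emit:
servo_tool --commands '[[[255,0,0,0.004,0,0,0],[255,0,0,0.004,0,0,0],[255,0,0,0.003,0,0,0],[255,0,0,0,0,0,0],[255,0,0,0,0,0,0]]]'

```text
clock: 9.62
position: [590.7, 74.0, 105.1]
ee_rot: [-0.706, 0.709, 0.0, -0.0]
contact_force: [0.2, -0.2, -5.6]
gripper_width: 8.3
grasp_force: 58.6
```

Emit:
servo_tool --commands '[[[255,0,0,0.002,0,0,0],[255,0,0,0.002,0,0,0],[255,0,0,0,0,0,0],[255,0,0,0,0,0,0]]]'

```text
clock: 9.95
position: [590.8, 74.1, 101.1]
ee_rot: [-0.706, 0.709, 0.0, -0.0]
contact_force: [-0.0, 0.1, -6.3]
gripper_width: 7.7
grasp_force: 58.6
```

Emit:
servo_tool --commands '[[[255,0,0,0.001,0,0,0],[255,0,0,0.001,0,0,0],[255,0,0,0,0,0,0],[255,0,0,0,0,0,0]]]'

```text
clock: 10.28
position: [591.2, 74.2, 99.8]
ee_rot: [-0.706, 0.709, -0.0, 0.0]
contact_force: [-0.1, 0.1, -2.3]
gripper_width: 7.8
grasp_force: 58.8
```

Emit:
servo_tool --commands '[[[255,0,0,0.001,0,0,0],[255,0,0,0,0,0,0],[0,0,0,0,0,0,0],[0,0,0,0,0,0,0],[0,0,0,0,0,0,0],[0,0,0,0,0,0,0],[0,0,0,0,0,0,0],[0,0,0,0,0,0,0],[0,0,0,0,0,0,0],[0,0,0,0,0,0,0]]]'

```text
clock: 11.12
position: [591.0, 74.1, 98.3]
ee_rot: [-0.706, 0.709, -0.0, 0.0]
contact_force: [-0.3, -0.1, 0.5]
gripper_width: 85.2
grasp_force: 0.0
```

Emit:
servo_tool --commands '[[[0,0,0,-0.02,0,0,0],[0,0,0,-0.035,0,0,0],[0,0,0,-0.035,0,0,0],[0,0,0,-0.035,0,0,0],[0,0,0,-0.035,0,0,0],[0,0,0,-0.03,0,0,0],[0,0,0,-0.01,0,0,0],[0,0,0,0,0,0,0]]]'

```text
clock: 11.78
position: [592.2, 74.4, 302.2]
ee_rot: [-0.706, 0.709, -0.002, 0.003]
contact_force: [0.3, -0.1, -0.4]
gripper_width: 85.4
grasp_force: 0.0
```

```bash
python3 - <<'E'
from h import *
f,K,T,d=grab('wrist'); np.savez('w3.npz',f=f,K=K,T=T)
g,K2,T2,_=grab('scene'); np.savez('s3.npz',f=g,K=K2,T=T2)
cv2.imwrite('pics/w3.png',np.hstack([cv2.resize(f,(400,300)),cv2.resize(g[150:375,250:550],(400,300),interpolation=cv2.INTER_CUBIC)]))
delta((591,74,297),-90)
E
```

```text
t 11.88 pos [590.3  74.2 297.4] theta -90.27 shift now-axes [ 0.2 -0.7  0.4] shift after-turn [ 0.2 -0.7  0.4] turn [ 0.08  0.03 -0.27]
```

View pics/w3.png

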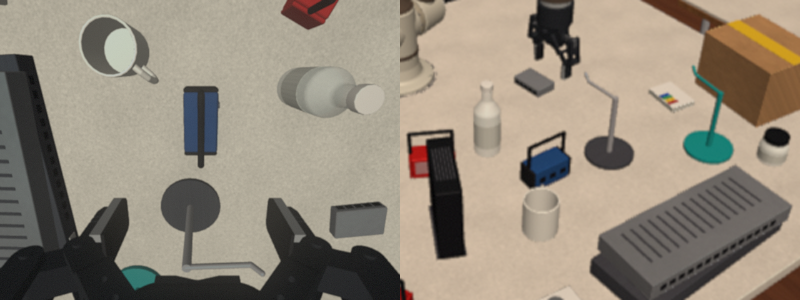

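The tester stands in the clear, upright. In the wrist view (full-res) its bar runs from (322,141) to (322,267). The grey stand has its foot centre at (304,328), post top at about (302,425) and hook elbow at about (397,426).

```bash
python3 - <<'E'
from h import *
a=np.load('w3.npz');f,K,T=a['f'],a['K'],a['T']
p=lambda u,v,z:onz(K,T,u,v,z).round(1)
# bar: dark pixels columns, rows 150..260
g=f.max(2)
for v in (145,170,200,230,255):
    c=[u for u in range(295,350) if g[v,u]<50]; print(v,c[0] if c else None,c[-1] if c else None,len(c),np.mean(c) if c else None)
col=[v for v in range(120,290) if g[v,322]<60]; print('rows',col[0],col[-1])
print('bar ends',p(322,col[0],115),p(322,col[-1],115))
b,gg,r=[f[...,i].astype(int) for i in range(3)]
m=((g<110)&(abs(r-b)<20)).astype(np.uint8); m[:275]=0;m[400:]=0;m[:,:240]=0;m[:,370:]=0
cs=max(cv2.findContours(m,0,2)[0],key=cv2.contourArea); e=cv2.fitEllipse(cv2.convexHull(cs)); print(e,p(*e[0],12))
print('post',p(302,425,174),'elbow',p(397,426,170))
cv2.imwrite('pics/w3c.png',cv2.resize(f[270:450,240:450],(700,600),interpolation=cv2.INTER_CUBIC))
E
```

```text
145 322 323 2 322.5
170 317 325 5 321.0
200 317 325 4 322.25
230 318 325 5 322.4
255 323 324 2 323.5
rows 139 267
bar ends [588.   14.2 115. ] [587.8 128.3 115. ]
((304.1848449707031, 339.2023010253906), (93.1873779296875, 113.90811157226562), 1.9338972568511963) [609.8 271.1  12. ]
post [605.8 254.4 174. ] elbow [521.1 259.1 170. ]
```

View pics/w3c.png

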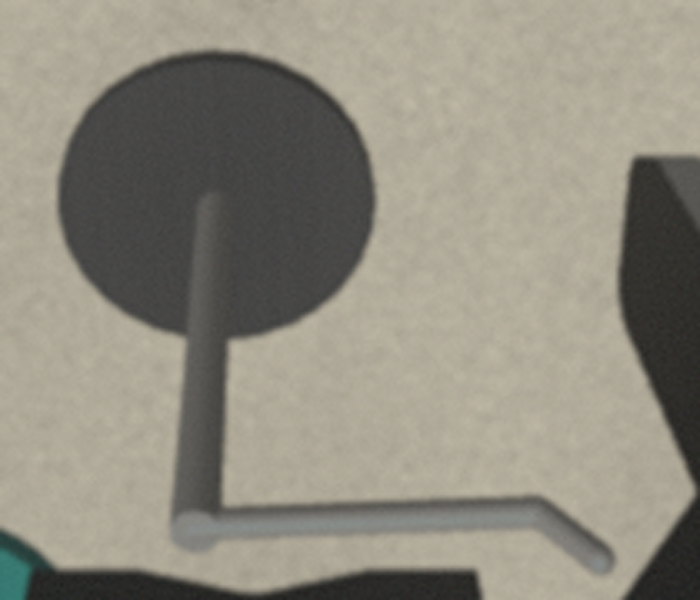

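The crop shows the post top at (299,428), the hook elbow at (402,422), the tip at (421,438) and the foot of the post at (303,329).

```bash
python3 - <<'E'
from h import *
a=np.load('w3.npz');f,K,T=a['f'],a['K'],a['T']
b=np.load('side0.npz');s=np.load('scene0.npz')
p=lambda u,v,z:onz(K,T,u,v,z).round(1)
print('post',p(298.8,428.4,174),'elbow',p(402,422.4,170),'tip',p(421,438,188),'base',p(303,328.5,12))
def tri(obs):
    A=np.zeros((3,3));y=np.zeros(3)
    for c,u,v in obs:
        o,d=ray(c['K'],c['T'],u,v);d=d/np.linalg.norm(d);P=np.eye(3)-np.outer(d,d);A+=P;y+=P@o
    return np.linalg.solve(A,y).round(1)
print('tri post',tri([(a,298.8,428.4),(b,346.4,168),(s,411.75,223.75)]),'elbow',tri([(a,402,422.4),(b,319.4,170.6),(s,392,211)]))
E
```

```text
post [608.6 258.1 174. ] elbow [516.9 255.  170. ] tip [504.6 254.3 188. ] base [611.1 255.3  12. ]
tri post [611.2 258.7 171.5] elbow [520.6 253.4 170.9]
```

Emit:
servo_tool --commands '[[[0,0.014,0,0.01,0,0,0],[0,0.014,0,0.02,0,0,0],[0,0,0,0.03,0,0,0],[0,0,0,0.03,0,0,0],[0,0,0,0.03,0,0,0],[0,0,0,0.03,0,0,0],[0,0,0,0.025,0,0,0],[0,0,0,0.015,0,0,0],[0,0,0,0.009,0,0,0],[0,0,0,0,0,0,0]]]'

```text
clock: 12.72
position: [588.1, 44.9, 95.2]
ee_rot: [-0.705, 0.709, 0.002, -0.004]
contact_force: [-0.2, -0.0, -0.5]
gripper_width: 85.6
grasp_force: 0.0
```

Emit:
servo_tool --commands '[[[0,0,0,0,0,0,0],[255,0,0,0,0,0,0],[255,0,0,0,0,0,0],[255,0,0,0,0,0,0],[255,0,0,0,0,0,0],[255,0,0,0,0,0,0],[255,0,0,0,0,0,0],[255,0,0,0,0,0,0],[255,0,0,0,0,0,0],[255,0,0,0,0,0,0]]]'

```text
clock: 13.55
position: [590.6, 46.1, 99.8]
ee_rot: [-0.706, 0.709, 0.0, -0.0]
contact_force: [-2.4, 0.7, 3.9]
gripper_width: 7.9
grasp_force: 58.6
```

Emit:
servo_tool --commands '[[[255,0,0,-0.004,0,0,0],[255,0,0,-0.008,0,0,0],[255,0,0,-0.012,0,0,0],[255,0,0,-0.016,0,0,0],[255,0,0,-0.016,0,0,0],[255,0,0,-0.016,0,0,0],[255,0,0,-0.012,0,0,0],[255,0,0,-0.006,0,0,0],[255,0,0,0,0,0,0],[255,0,0,0,0,0,0]]]'

```text
clock: 14.38
position: [590.2, 46.1, 188.4]
ee_rot: [-0.705, 0.709, 0.001, -0.001]
contact_force: [-0.0, 0.0, -5.8]
gripper_width: 7.7
grasp_force: 58.5
```

```bash
python3 - <<'E'
from h import *
f,K,T,d=grab('wrist'); g,K2,T2,_=grab('scene'); np.savez('w4.npz',f=f,K=K,T=T,g=g,K2=K2,T2=T2)
cv2.imwrite('pics/w4.png',np.hstack([cv2.resize(f,(400,300)),cv2.resize(g[165:315,320:520],(400,300),interpolation=cv2.INTER_CUBIC)]))
delta((455,139,188.5),-90)
print(pose()[2]['wrist_torque'],pose()[2]['contact_force'])
E
```

```text
t 14.48 pos [589.8  45.9 187.7] theta -90.28 shift now-axes [-92.4 135.2  -0.4] shift after-turn [-93.1 134.8  -0.8] turn [ 0.18 -0.03 -0.28]
[-0.13163962  0.0461904   0.01366177] [ 0.62474785  0.16320659 -6.00038348]
```

View pics/w4.png

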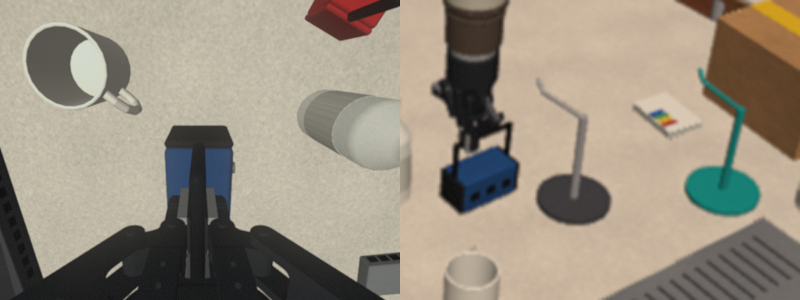

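The tester is held level, off to one end of the bar, and the middle of the handle is free. The mug and bottle are untouched. Next I move to a point in front of the hook tip.

Emit:
servo_tool --commands '[[[255,-0.005,0.007,0,0,0,0],[255,-0.01,0.015,0,0,0,0],[255,-0.014,0.021,0,0,0,0],[255,-0.014,0.021,0,0,0,0],[255,-0.014,0.021,0,0,0,0],[255,-0.014,0.021,0,0,0,0],[255,-0.011,0.016,0,0,0,0],[255,-0.007,0.01,0,0,0,0],[255,-0.004,0.003,0,0,0,0],[255,-0.01,0,0,0,0,0]]]'

```text
clock: 15.32
position: [454.8, 149.3, 189.1]
ee_rot: [-0.706, 0.709, 0.0, -0.001]
contact_force: [-0.4, -0.4, -7.7]
gripper_width: 7.7
grasp_force: 58.5
```

Emit:
servo_tool --commands '[[[255,-0.014,0,0,0,0,0],[255,-0.016,0,0,0,0,0],[255,-0.016,0,0,0,0,0],[255,-0.016,0,0,0,0,0],[255,-0.012,0,0,0,0,0],[255,-0.006,0,0,0,0,0],[255,-0.003,0,0,0,0,0],[255,0,0,0,0,0,0],[255,0,0,0,0,0,0],[255,0,0,0,0,0,0]]]'

```text
clock: 16.15
position: [456.5, 232.0, 189.2]
ee_rot: [-0.705, 0.709, -0.0, -0.0]
contact_force: [0.4, 0.0, -6.2]
gripper_width: 7.7
grasp_force: 58.6
```

```bash
python3 - <<'E'
from h import *
f,K,T,d=grab('side'); g,K2,T2,_=grab('scene'); np.savez('w5.npz',f=f,K=K,T=T,g=g,K2=K2,T2=T2)
R=lambda f,x,y,w,h:cv2.resize(f[y:y+h,x:x+w],(400,400*h//w),interpolation=cv2.INTER_CUBIC)
cv2.imwrite('pics/w5.png',np.hstack([R(f,255,115,120,120),R(g,330,175,120,120)]))
delta((558,231.5,188.5),-90);p,_,s=pose()
print(s['wrist_torque'],s['contact_force'])
for y in (-45,0,45): print(y,proj(K,T,p+[0,24.5+y,16.5]),proj(K2,T2,p+[0,24.5+y,16.5]))
E
```

```text
t 16.25 pos [456.6 232.1 189.4] theta -90.3 shift now-axes [ 1.000e-01 -1.014e+02  9.000e-01] shift after-turn [   0.6 -101.4    0.9] turn [ 0.01 -0.01 -0.3 ]
[-0.15299209 -0.00522642  0.03466392] [-0.33226853 -0.4193203  -5.56764091]
-45 (np.float64(299.6953998616186), np.float64(170.09247732496314)) (np.float64(369.6327840643783), np.float64(197.15067365998556))
0 (np.float64(298.8788275703469), np.float64(161.68447338142943)) (np.float64(380.35626513299144), np.float64(192.94270784730261))
45 (np.float64(298.09651839918826), np.float64(153.62926667594456)) (np.float64(390.83331927727687), np.float64(188.83144161064922))
```

View pics/w5.png

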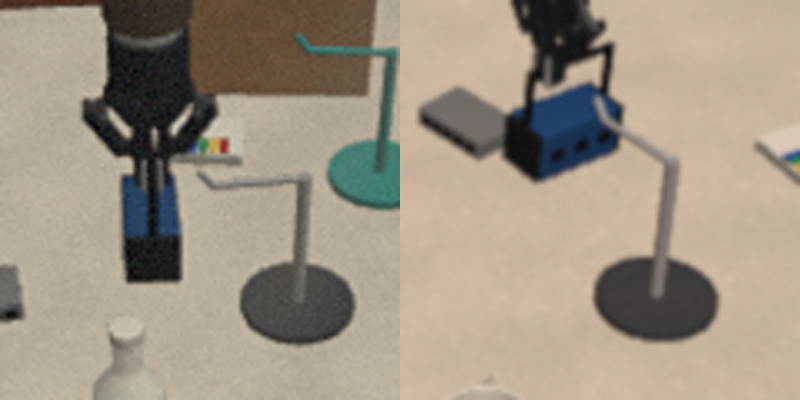

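The side and scene views show the tester level in front of the hook tip, with its handle corners at scene (369,197) and (394,188), as predicted. Threading the hook through the loop now.

Emit:
servo_tool --commands '[[[255,0,-0.005,0,0,0,0],[255,0,-0.01,0,0,0,0],[255,0,-0.012,0,0,0,0],[255,0,-0.012,0,0,0,0],[255,0,-0.012,0,0,0,0],[255,0,-0.009,0,0,0,0],[255,0,0,0,0,0,0]]]'

```text
clock: 16.83
position: [519.1, 232.5, 189.1]
ee_rot: [-0.705, 0.709, -0.0, 0.001]
contact_force: [0.6, 0.4, -5.5]
gripper_width: 7.6
grasp_force: 58.6
```

Emit:
servo_tool --commands '[[[255,0,-0.006,0,0,0,0],[255,0,-0.01,0,0,0,0],[255,0,-0.012,0,0,0,0],[255,0,-0.008,0,0,0,0],[255,0,-0.004,0,0,0,0],[255,0,0,0,0,0,0],[255,0,0,0,0,0,0]]]'

```text
clock: 17.42
position: [556.3, 232.1, 189.0]
ee_rot: [-0.705, 0.709, 0.0, -0.001]
contact_force: [-0.5, -1.0, -5.9]
gripper_width: 8.0
grasp_force: 58.6
```

Emit:
servo_tool --commands '[[[255,0,0,0.004,0,0,0],[255,0,0,0.006,0,0,0],[255,0,0,0.006,0,0,0],[255,0,0,0.004,0,0,0],[255,0,0,0.002,0,0,0],[255,0,0,0,0,0,0],[255,0,0,0,0,0,0]]]'

```text
clock: 18.0
position: [556.6, 232.3, 167.2]
ee_rot: [-0.706, 0.709, -0.0, -0.0]
contact_force: [0.3, -0.5, -5.9]
gripper_width: 7.6
grasp_force: 58.6
```

```bash
python3 - <<'E'
from h import *
f,K,T,d=grab('side'); g,K2,T2,_=grab('scene'); np.savez('w6.npz',f=f,K=K,T=T,g=g,K2=K2,T2=T2)
R=lambda f,x,y,w,h:cv2.resize(f[y:y+h,x:x+w],(400,400*h//w),interpolation=cv2.INTER_CUBIC)
cv2.imwrite('pics/w6.png',np.hstack([R(f,290,125,90,90),R(g,360,185,90,90)]))
delta((558,231.5,162.5),-90);p,_,s=pose()
print(s['wrist_torque'],s['contact_force'])
E
```

```text
t 18.1 pos [556.9 232.4 167.6] theta -90.25 shift now-axes [ 0.9 -1.1  5.1] shift after-turn [ 0.9 -1.1  5.1] turn [-0.04  0.02 -0.25]
[-0.21389404 -0.00991172  0.01437914] [-0.66815866  0.40762278 -5.77126307]
```

View pics/w6.png

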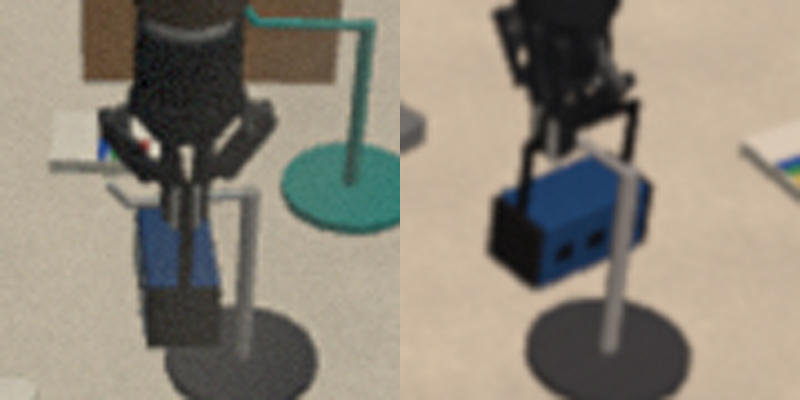

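```bash
python3 - <<'E'
from h import *
a=np.load('w6.npz')
for n,K,T in(('side',a['K'],a['T']),('scene',a['K2'],a['T2'])):
    for q in((556.7,211.8,184),(556.7,256.8,184),(556.7,301.8,184),(556.7,256.8,170),(520,256,170),(520,254,170),(613,256,170)): print(n,q,np.round(proj(K,T,q),1))
E
```

```text
side (556.7, 211.8, 184) [330.9 174. ]
side (556.7, 256.8, 184) [329.5 165.6]
side (556.7, 301.8, 184) [328.1 157.6]
side (556.7, 256.8, 170) [329.4 169.1]
side (520, 256, 170) [318.4 169.8]
side (520, 254, 170) [318.4 170.2]
side (613, 256, 170) [346.3 168.4]
scene (556.7, 211.8, 184) [389.3 217.2]
scene (556.7, 256.8, 184) [400.1 212.6]
scene (556.7, 301.8, 184) [410.6 208.2]
scene (556.7, 256.8, 170) [399.7 216.2]
scene (520, 256, 170) [392. 211.]
scene (520, 254, 170) [391.5 211.2]
scene (613, 256, 170) [411.4 224.7]
```

Emit:
servo_tool --commands '[[[255,0.0015,0,0,0,0,0],[255,0.0015,0,0.001,0,0,0],[255,0,0,0.002,0,0,0],[255,0,0,0.001,0,0,0],[255,0,0,0,0,0,0],[255,0,0,0,0,0,0]]]'

```text
clock: 18.6
position: [556.7, 229.1, 163.6]
ee_rot: [-0.706, 0.709, -0.0, 0.0]
contact_force: [0.2, 0.2, -4.8]
gripper_width: 7.9
grasp_force: 58.8
```

Emit:
servo_tool --commands '[[[255,0,0,0.001,0,0,0],[255,0,0,0,0,0,0],[255,0,0,0,0,0,0]]]'

```text
clock: 18.85
position: [556.8, 229.1, 163.0]
ee_rot: [-0.706, 0.709, -0.0, 0.0]
contact_force: [-1.4, -2.6, -0.8]
gripper_width: 7.7
grasp_force: 59.1
```

Emit:
servo_tool --commands '[[[235,0,0,0.0005,0,0,0],[225,0,0,0,0,0,0],[215,0,0,0,0,0,0],[205,0,0,0,0,0,0],[190,0,0,0,0,0,0],[170,0,0,0,0,0,0],[140,0,0,0,0,0,0],[110,0,0,0,0,0,0],[80,0,0,0,0,0,0],[60,0,0,0,0,0,0]]]'

```text
clock: 19.68
position: [556.6, 229.3, 161.8]
ee_rot: [-0.706, 0.709, -0.0, 0.0]
contact_force: [0.4, -0.3, 0.1]
gripper_width: 65.5
grasp_force: 0.0
```

Emit:
servo_tool --commands '[[[60,0,0,0,0,0,0],[60,0,0,-0.005,0,0,0],[60,0,0,-0.015,0,0,0],[60,0,0,-0.025,0,0,0],[60,0,0,-0.025,0,0,0],[60,0,0,-0.025,0,0,0],[60,0,0,-0.025,0,0,0],[60,0,0,-0.02,0,0,0],[60,0,0,-0.01,0,0,0],[60,0,0,0,0,0,0]]]'

```text
clock: 20.52
position: [557.5, 229.7, 314.9]
ee_rot: [-0.706, 0.709, -0.001, 0.003]
contact_force: [0.3, 0.2, -0.0]
gripper_width: 65.0
grasp_force: 0.0
```

```bash
python3 - <<'E'
from h import *
f,K,T,d=grab('side'); g,K2,T2,_=grab('scene')
R=lambda f,x,y,w,h:cv2.resize(f[y:y+h,x:x+w],(400,400*h//w),interpolation=cv2.INTER_CUBIC)
cv2.imwrite('pics/w7.png',np.hstack([R(f,290,125,90,90),R(g,360,185,90,90)]))
def bl(f):
    b,gg,r=[f[...,i].astype(int) for i in range(3)]; m=(b>r+30); m[:125]=0; m[260:]=0; m[:,:300]=0; m[:,450:]=0; return np.argwhere(m).mean(0).round(2),m.sum()
print(bl(g),bl(f))
for i in range(4): g2=grab('scene')[0]; print(bl(g2), np.abs(g2.astype(int)-g)[200:260,370:430].mean().round(2))
E
```

```text
(array([233.4 , 399.71]), np.int64(421)) (array([169.09, 355.75]), np.int64(670))
(array([233.45, 399.75]), np.int64(422)) 0.52
(array([233.45, 399.75]), np.int64(422)) 0.53
(array([233.43, 399.77]), np.int64(422)) 0.53
(array([233.41, 399.74]), np.int64(422)) 0.53
```

View pics/w7.png

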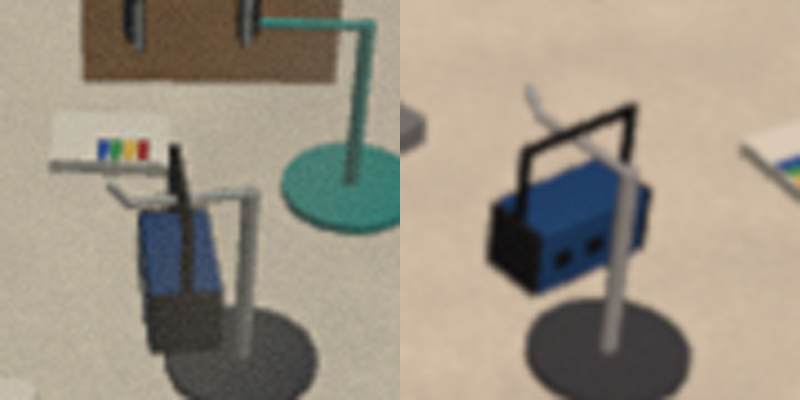

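The tester hangs by the middle of its bar, level: the bar runs from (524,150) to (633,107) in the crop, close to the slope predicted for level. It is still over four frames, and the gripper is clear above it. Handing in.

```bash
python3 -c "
from bench import ticket;print(ticket.job_done())"
```

```text
the job is handed in; nothing more can be done
None
```

The tester was lifted out, stood upright in the clear and let go, then hung level and still by the middle of its handle on the grey stand's hook; the job is handed in (about 21 s used; no verdict was returned).

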